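# Nest the catering lids upside down on the ring stand

## Task

Put the coloured domed lids away upside down, each cupped in the one below: first lower the green lid into the hollow of the grey lid that already sits in the ring stand, then the orange lid into the green one. Both must be fully home, level, with the shoulder flat on the rim below; lower them rather than drop them, keep the grey lid in its stand, and leave the other goods on the worktop where they are.

Things in the scene. Friction and masses are not known exactly. Their poses are not given: they have to be found in the camera images.
- lid_grey: Grey domed lid (all three lids are alike), hollow side up, loose and level in the stand, rim 88 mm over the worktop. Origin: centre of the rim plane, z out of the hollow. Below the rim: upright skirt, radius 56 inside, 64 outside, down to a flat shoulder at z -24; under it the dome, radius 54 narrowing to the crown at z -60; black knob, radius 14, to z -76. Round: turn about z is free.
- lid_green: Green lid, same shape and frame as lid_grey, 0.15 to 0.33 kg, in its cradle, z leaning 0.65 rad from vertical to the cradle's front; it comes out straight along its z. Best pinched on the 8 mm skirt at the high (rear) side, one finger in the hollow, the other outside. Home in another lid, its shoulder lies on that rim: origin 24 mm above the other's, same axis; dome has 2 mm play all round.
- lid_orange: Orange lid, same shape, frame and weight as lid_green, in its own cradle with the same lean; it nests in another lid in the same way, with its origin 24 mm above the other's.
- cradle_green: Fixed light wooden cradle that holds the green lid: board 150x150x12 mm sloping 0.65 rad, low at its front (its own -x side, which faces the robot's left, within 0.3 rad), with a 114 mm hole in the middle. Origin: on the worktop, 68 mm under the centre of the board's upper face. The lid's shoulder lies on the board, its rim 24 mm off it, 52 mm of dome and knob below.
- cradle_orange: The same kind of cradle, holding the orange lid. The two stand side by side left of the scale, either one nearer to it; the scale is 220 mm high.
- stand: Fixed wooden ring stand: foot disc of 78 mm radius, collar of 67 mm outer and 56 mm inner radius, top at 64 mm, on which the grey lid's shoulder rests. Origin: centre of its underside, on the worktop.
- jar_spread: closed jar of brown spread, dark screw cap, 68 mm across, 100 mm high; bystander, to be left where it stands. Origin: centre of its underside.
- fish_tin: flat tin, pale with a teal top, 63x105x26 mm; bystander, to be left where it stands. Origin: centre of its underside.
- spice_jar: slim glass spice jar with a black cap, 41 mm across, 105 mm high; bystander, to be left where it stands. Origin: centre of its underside.
- biscuit_packet: long pink packet, 80x262x60 mm; bystander, to be left where it stands. Origin: centre of its underside.
- price_labeller: blue hand price labeller with a white paper roll, 143x204x60 mm; bystander, to be left where it stands. Origin: centre of its underside.

How it is judged:
On the way, in this order (a step that is already met when the one before it is completed fails the run):
1. The green lid is home in the grey lid, which still sits in the stand (horizontal distance between lid_green and lid_grey below 0.005 m and z of lid_green in the frame of lid_grey between 0.02 and 0.027 m and angle between the z axis of lid_green and the z axis of lid_grey, either way round below 0.06 rad and angle between lid_green's own z axis and vertical below 0.09 rad and horizontal distance between lid_grey and stand below 0.006 m and z of lid_grey in the frame of stand below 0.091 m and angle between lid_grey's own z axis and vertical below 0.07 rad), for 0.2 s.
2. The orange lid is home in the green lid, which is still home in the grey one (all of step 1 and horizontal distance between lid_orange and lid_green below 0.005 m and z of lid_orange in the frame of lid_green between 0.02 and 0.027 m and angle between the z axis of lid_orange and the z axis of lid_green, either way round below 0.06 rad and angle between lid_orange's own z axis and vertical below 0.09 rad), for 0.2 s.
At the end, for the whole second after the job is handed in: Grey lid in the stand (within 6 mm, level to 0.07 rad); green lid in it, orange lid in the green one, hollow side up, each centred to 5 mm, its origin 20 to 27 mm above the one below (24 is home), square to it within 0.06 rad, upright within 0.09 rad; all at rest (below 20 mm/s) (all of step 2 and linear speed of each of lid_grey, lid_green, lid_orange below 0.02 m/s); the robot touches nothing.
It fails at once if The grey lid is lifted or knocked out of the stand (z of lid_grey in the frame of stand above 0.105 m or angle between lid_grey's own z axis and vertical above 0.25 rad or horizontal distance between lid_grey and stand above 0.03 m).
It fails at once if A coloured lid is dropped: let go more than 25 mm above its seat over the stack ((contact force between the fingers and lid_green below 0.05 N and contact force between lid_green and anything else below 0.05 N and horizontal distance between lid_green and lid_grey below 0.06 m and z of lid_green in the frame of lid_grey above 0.049 m) or (contact force between the fingers and lid_orange below 0.05 N and contact force between lid_orange and anything else below 0.05 N and horizontal distance between lid_orange and lid_green below 0.06 m and z of lid_orange in the frame of lid_green above 0.049 m)).
It fails at once if One of the five bystanders is moved by more than 30 mm or tipped over (distance of any of jar_spread, fish_tin, spice_jar, biscuit_packet, price_labeller from where it was at the start of the episode above 0.03 m or angle between any of jar_spread, fish_tin, spice_jar, biscuit_packet, price_labeller's own z axis and vertical above 0.5 rad).
It also fails if it takes over 72 s, if anything falls off the work surface, if the arm or the gripper's body presses on something with over 40 N, if the wrist force passes 120 N, or if a joint passes its speed limit or range.

## Robot

A 7-joint arm with a two-finger parallel gripper is mounted at the origin on a cart in front of the work surface, level with it; the furniture and walls round the work are solid. World frame = base frame: x ahead of the robot, y to its left, z up, the work surface at z = 0. Lengths are in m, angles in rad, forces in N, time in s.
With the tool pointing down it reaches from about 0.35 to 0.775 m from the base axis. Payload 3.1 kg.
Tool frame: the origin (TCP) lies midway between the tips of the shut fingers; the grasp point (between the pads) lies 19 mm behind it (manip.tcp_to_grasp is the distance from the TCP to the grasp point, in m); z points along the fingers, y is the line along which they close (so a half turn about z gives the same grasp; the last joint's range is limited). The gripper opens to 85 mm and grips with 20 to 120 N. Pads are 22 mm wide; open, the fingers measure 114 mm over their backs; the gripper's body (76 mm by 85 mm) begins 54 mm behind the grasp point. The pads swing forward as they close: fully open they stand 13 mm farther back than shut.
Start: joints at [-1.158, 0.311, 0.014, 1.512, -0.004, 1.319, -0.027], TCP at [0.242, 0.494, 0.231] pointing down, gripper open.
Joint ranges: [-2.7, 2.7], [-0.3, 1.91], [-1.27, 1.3], [0.12, 2.57], [-1.44, 4.58], [0.2, 2.03], [-3.05, 3.05]. Speed limits (rad/s): [2.79, 2.79, 3.14, 3.14, 3.14, 3.14, 3.14].

## Interface

Orientations are given as a rotation vector (axis times angle).
In Python, from rig import manip gives the robot as it stands.
- The arm moves only by the shell command python3 -m inch 'ROWS' [FORCE]. ROWS is JSON, a list of rows, each an object of numbers: "tx", "ty", "tz": the shift along the world's x, y, z in m; "roll": the turn about the world's z in degrees; "gripper": the finger opening in m, from 0 to 0.0854. In form: [{"tx": .., "ty": .., "tz": .., "roll": .., "gripper": ..}, ...]. A call has 1 to 12 rows; each row is the pose to reach, as a shift and turn from the pose commanded when the call began; what a row does not reach only later rows make up. A row lasts 1/8 s, in which the tool goes at most 62.5 mm and 10.7 degrees, less where a joint would pass 70% of its speed; a pose out of reach is approached as far as the arm can. A call with a gripper value outside its range is refused whole. The fingers move at their own pace and stop on an object; FORCE is the grip in N (left out, the last holds). Time passes only in rows, so rows that repeat a pose let the fingers close. It gives the time, the measured TCP pose, the force, the opening and the grip force at its end, in the units of the state.
- manip.observe(): the state, without advancing time (a new reading comes with each control period).
- manip.read_camera(name): name is "scene" or "top" or "wrist"; returns the picture (400x640x3 uint8, blue, green, red); there is no depth.
- manip.get_calibration(name): a dict with "fx", "fy", "cx", "cy" (pixels), "D" ([k1, k2, p1, p2, k3] as OpenCV has them; the pictures are not rectified), "R" (3x3) and "t" (3): a world point X has camera coordinates R X + t. Camera axes: x right, y down, z forward; pixel columns grow to the right and rows downward; lengths in m; the calibration is good to about 2 mm. A picture is of the moment at which its call begins: read the wrist's pose just before it. get_calibration takes no time and is no camera call; for the wrist camera it gives the pose at the moment of the call.
- manip.sign_off(): hands the job in; it is judged then, once.
Trained networks look in the newest picture that a camera, given by its name, has taken for a name from the list of things; names that differ only in an ending like _2 or _b are one class to them, and where a whole thing is asked for, a point or a joint stands for the part that bears it (a point fixed in the world has none). Each returns a list of dicts, best first, with "score" (0 to 1); they miss things now and then, are a little off and sometimes report something else, mostly with a low value. They report only what shows in the picture. A call takes as long as a camera call.
- manip.recognise(camera, name): "box" ([left, top, right, bottom] in pixels, round what is visible of it).
- manip.place_of(camera, name): "pixel" ([column, row] in pixels: a listed point, or the origin of a listed thing).
The state is a dict: "time": time; "joint_positions": joint angles; "dq": joint speeds; "effort": joint torques, N m; "position": TCP position; "tcp_rot": TCP orientation; "wrist_force": force on the tool from outside, world axes, zero at the start; "moment": the same for the moment, N m; "gripper_width": finger opening in m; "finger_force": force on a finger pad.
Only numpy, scipy, OpenCV 4.12 (cv2) and the standard library are available. Lean on these libraries where they do the work, as an engineer would, in place of code of your own. Each camera call takes 0.05 s, during which the arm holds its last target. There are 200 camera calls.

## Working session

There is one attempt and no reset: what is moved stays moved. The work goes in short steps, Python scripts to look and compute and a shell command to move; the robot and the scene stay as the last step left them, time stands still between calls to the robot, and variables do not carry over. Pictures are saved under pics/ and viewed, at most 10 in all, crops included, and the job is handed in when it is done.

```bash
ls; mkdir -p pics; cat > h.py <<'E'
import numpy as np, cv2
from rig import manip
from scipy.spatial.transform import Rotation as Ro
def cal(n):
    c=manip.get_calibration(n);K=np.array([[c['fx'],0,c['cx']],[0,c['fy'],c['cy']],[0,0,1.]])
    return K,np.array(c['D'],float),np.array(c['R']),np.array(c['t'],float)
def ray(n,px,C=None):
    K,D,R,t=C or cal(n); u=cv2.undistortPoints(np.array([[px]],float),K,D)[0,0]
    return -R.T@t, R.T@np.array([u[0],u[1],1])
def atz(n,px,z,C=None):
    o,d=ray(n,px,C); return o+d*(z-o[2])/d[2]
def tri(obs):
    A=np.zeros((3,3));b=np.zeros(3);L=[]
    for n,px in obs:
        o,d=ray(n,px);d=d/np.linalg.norm(d);P=np.eye(3)-np.outer(d,d);A+=P;b+=P@o;L.append(P@np.eye(3))
    x=np.linalg.solve(A,b); 
    return x,[np.linalg.norm((np.eye(3)-np.outer(d/np.linalg.norm(d),d/np.linalg.norm(d)))@(x-o)) for o,d in [ray(n,p) for n,p in obs]]
def proj(n,X,C=None):
    K,D,R,t=C or cal(n); return cv2.projectPoints(np.atleast_2d(np.asarray(X,float)),cv2.Rodrigues(R)[0],t,K,D)[0][:,0]
E
python3 - <<'E'
from h import *
np.set_printoptions(precision=3,suppress=True)
s=manip.observe();print({k:np.round(v,3) for k,v in s.items()},manip.tcp_to_grasp)
print(Ro.from_rotvec(s['tcp_rot']).as_matrix())
for n in ['scene','top']:
    K,D,R,t=cal(n);print(n,-R.T@t,R[2],K[0,0])
    cv2.imwrite(f'pics/{n}0.png',manip.read_camera(n))
det={}
for o in ['lid_grey','lid_green','lid_orange','stand','cradle_green','cradle_orange','jar_spread','fish_tin','spice_jar','biscuit_packet','price_labeller']:
    for n in ['scene','top']:
        r=manip.place_of(n,o)
        det[o,n]=r
        print(o,n,[(round(a['score'],2),np.round(a['pixel'],1)) for a in r[:2]])
    if det[o,'scene'] and det[o,'top']:
        print('  ',*tri([(n,det[o,n][0]['pixel']) for n in ('scene','top')]))
E
```

```text
pics
{'time': np.float64(0.0), 'joint_positions': array([-1.158,  0.312,  0.014,  1.513, -0.004,  1.319, -0.027]), 'dq': array([ 0.001,  0.002,  0.001, -0.002, -0.002, -0.001, -0.001]), 'effort': array([ -0.   , -37.991,   0.146, -23.059,   0.012,   0.014,  -0.   ]), 'position': array([0.241, 0.493, 0.23 ]), 'tcp_rot': array([-0.708, -3.06 ,  0.004]), 'wrist_force': array([-0.385, -0.587,  0.572]), 'moment': array([-0.014,  0.004,  0.017]), 'finger_force': np.float64(0.0), 'gripper_width': np.float64(0.085)} 0.0187
[[-0.898  0.439 -0.001]
 [ 0.439  0.898 -0.002]
 [-0.    -0.002 -1.   ]]
scene [-0.34   0.108  1.45 ] [ 0.542 -0.158 -0.826] 478.1183402742929
top [ 0.386 -0.139  1.286] [ 0.16  -0.026 -0.987] 404.04350411490327
lid_grey scene [(0.98, array([395. , 193.6]))]
lid_grey top [(0.73, array([396.1, 225.5])), (0.4, array([225.3, 184.3]))]
   [ 0.496 -0.395  0.129] [np.float64(0.0012803717595300057), np.float64(0.0012803717595298476)]
lid_green scene []
lid_green top [(0.56, array([160.7, 223.4]))]
lid_orange scene [(0.71, array([255.3, 231.2]))]
lid_orange top [(0.63, array([232.
[... 886 characters left out ...]
9.4, 189.8]))]
   [ 0.626 -0.301 -0.015] [np.float64(0.0034311907184522037), np.float64(0.0034311907184522285)]
spice_jar scene [(0.65, array([280.7, 196.6]))]
spice_jar top [(0.61, array([459.8, 247.9]))]
   [ 0.329 -0.157  0.687] [np.float64(0.21242176299207394), np.float64(0.21242176299207396)]
biscuit_packet scene [(0.58, array([452.7, 208.2]))]
biscuit_packet top [(0.69, array([456.9, 246.3]))]
   [ 0.444 -0.613  0.021] [np.float64(0.0001996150033826158), np.float64(0.00019961500338243197)]
price_labeller scene [(0.81, array([280. , 199.8]))]
price_labeller top [(0.57, array([274.2, 177.2]))]
   [ 0.65  -0.026  0.029] [np.float64(0.001393854336320747), np.float64(0.0013938543363208678)]
```

View pics/scene0.png

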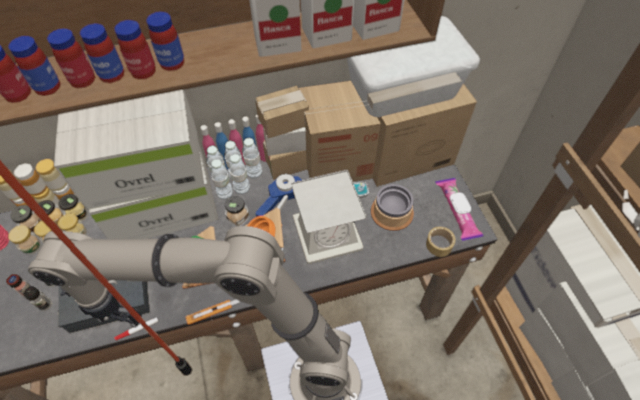

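View pics/top0.png

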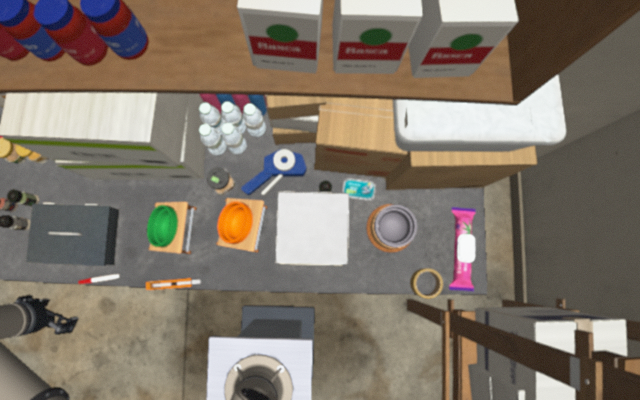

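Scene and top views show: green lid at top px (162,226), orange at (237,222), scale pan ≈(277–350,193–264), grey lid in stand at (393,227), the bystanders behind and the pink packet at the right (463,250). Next I bring the wrist camera over the cradles.

```bash
python3 - <<'E'
from h import *
np.set_printoptions(precision=3,suppress=True)
s=manip.observe();T=Ro.from_rotvec(s['tcp_rot']).as_matrix();p=s['position']
K,D,R,t=cal('wrist');print('cam in tool',T.T@(-R.T@t-p),'view axis tool',T.T@R[2],'world',R[2],K[0,0],'right',T.T@R[0])
for z,px in ((.1,[162,226]),(.1,[237,222]),(.22,[277,228]),(.22,[350,228]),(.22,[313,193]),(.22,[313,264]),(.088,[393,227])): print(px,atz('top',px,z))
E
```

```text
cam in tool [ 0.068 -0.001 -0.141] view axis tool [-0.269  0.001  0.963] world [ 0.243 -0.117 -0.963] 324.2457808909557 right [ 0.001  1.    -0.001]
[162, 226] [0.479 0.293 0.1  ]
[237, 222] [0.498 0.071 0.1  ]
[277, 228] [ 0.473 -0.057  0.22 ]
[350, 228] [ 0.478 -0.25   0.22 ]
[313, 193] [ 0.569 -0.15   0.22 ]
[313, 264] [ 0.381 -0.154  0.22 ]
[393, 227] [ 0.495 -0.393  0.088]
```

```bash
python3 -m inch '[{"tz":0.05,"roll":5},{"tx":0.03,"ty":-0.05,"tz":0.1,"roll":10},{"tx":0.07,"ty":-0.1,"tz":0.1,"roll":15},{"tx":0.11,"ty":-0.15,"tz":0.1,"roll":20},{"tx":0.15,"ty":-0.2,"tz":0.1,"roll":26},{"tx":0.18,"ty":-0.25,"tz":0.1,"roll":26},{"tx":0.2,"ty":-0.3,"tz":0.1,"roll":26},{"tx":0.2,"ty":-0.31,"tz":0.1,"roll":26},{"tx":0.2,"ty":-0.31,"tz":0.1,"roll":26},{"tx":0.2,"ty":-0.31,"tz":0.1,"roll":26}]'
python3 - <<'E'
from h import *
np.set_printoptions(precision=3,suppress=True)
im=manip.read_camera('wrist');C=cal('wrist');import pickle;pickle.dump(C,open('C1.pkl','wb'))
cv2.imwrite('pics/w1.png',im);cv2.imwrite('pics/w1.bmp',im)
for o in ['lid_green','lid_orange','cradle_green','cradle_orange']:
    for a in manip.place_of('wrist',o)[:2]: print(o,round(a['score'],2),a['pixel'],atz('wrist',a['pixel'],.087 if 'lid' in o else 0,C))
E
```

```text
$[0]: bad value
```

View pics/w1.png

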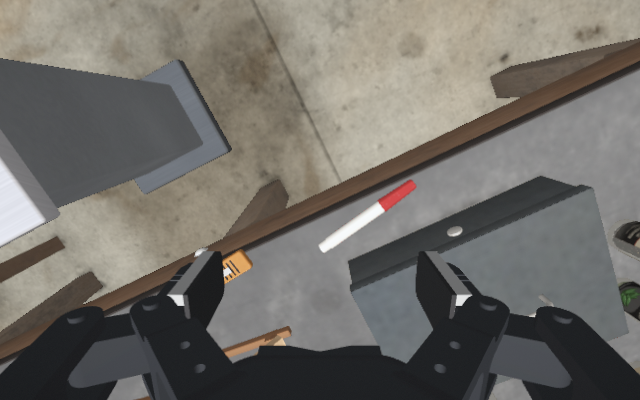

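The call was refused whole, since each row needs every field. The picture shows the unmoved start view, where the fingers hide rows below about 250, so the lids must sit on the base side of the TCP. I retry with a farther x.

```bash
python3 -m inch '[{"tx":0,"ty":0,"tz":0.05,"roll":5,"gripper":0.085},{"tx":0.03,"ty":-0.05,"tz":0.1,"roll":10,"gripper":0.085},{"tx":0.07,"ty":-0.09,"tz":0.12,"roll":15,"gripper":0.085},{"tx":0.11,"ty":-0.13,"tz":0.12,"roll":20,"gripper":0.085},{"tx":0.15,"ty":-0.17,"tz":0.12,"roll":26,"gripper":0.085},{"tx":0.19,"ty":-0.21,"tz":0.12,"roll":26,"gripper":0.085},{"tx":0.23,"ty":-0.25,"tz":0.12,"roll":26,"gripper":0.085},{"tx":0.27,"ty":-0.29,"tz":0.12,"roll":26,"gripper":0.085},{"tx":0.3,"ty":-0.31,"tz":0.12,"roll":26,"gripper":0.085},{"tx":0.3,"ty":-0.31,"tz":0.12,"roll":26,"gripper":0.085},{"tx":0.3,"ty":-0.31,"tz":0.12,"roll":26,"gripper":0.085}]'
python3 - <<'E'
from h import *
np.set_printoptions(precision=3,suppress=True)
im=manip.read_camera('wrist');C=cal('wrist');import pickle;pickle.dump(C,open('C1.pkl','wb'))
cv2.imwrite('pics/w2.png',im)
for o in ['lid_green','lid_orange','cradle_green','cradle_orange']:
    for a in manip.place_of('wrist',o)[:2]: print(o,round(a['score'],2),a['pixel'],atz('wrist',a['pixel'],.087 if 'lid' in o else 0,C))
E
```

```text
time: 2.82
position: [0.541, 0.1851, 0.3512]
tcp_rot: [0.0, -3.141, -0.002]
wrist_force: [0.6, -0.5, -0.1]
gripper_width: 0.085
finger_force: 0.0
lid_green 0.71 [419.6, 121.8] [0.486 0.308 0.087]
lid_orange 0.9 [243.3, 129.4] [0.496 0.092 0.087]
```

View pics/w2.png

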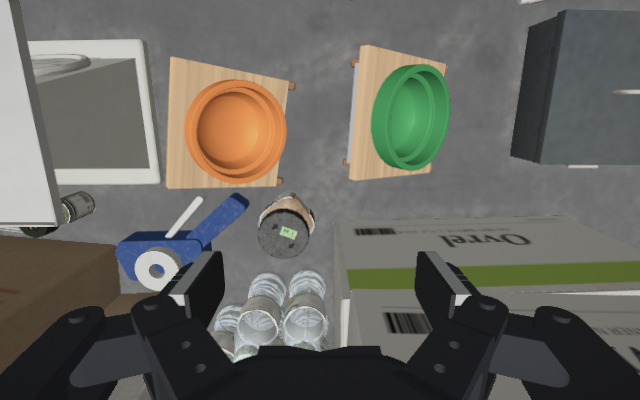

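The picture shows the orange lid rim centred near (236,131) with its cradle's board spanning (167–290,57–188), and the green lid near (411,117) with its board spanning (350–447,45–180). The rear, high sides face left toward the scale. I fit the poses to the silhouettes.

```bash
cat > fit.py <<'E'
from h import *
from scipy.optimize import minimize
a=np.linspace(0,2*np.pi,120);ring=np.c_[np.cos(a),np.sin(a),0*a]
def frame(az,lean):  # z leans toward azimuth az
    f=np.array([np.cos(az),np.sin(az),0]);u=np.array([0,0,1.])
    z=np.sin(lean)*f+np.cos(lean)*u;x=np.cross(np.cross(z,f),z);x/=np.linalg.norm(x)
    return np.c_[x,np.cross(z,x),z]
def hullmask(P,sh,S=4):
    m=np.zeros((sh[0],sh[1]),np.uint8)
    cv2.fillConvexPoly(m,cv2.convexHull(np.round(P*16).astype(np.int32)),1,cv2.LINE_8,4);return m>0
def lidpts(c,M,r=.064): return np.r_[c+r*ring@M.T, c+(r*ring+[0,0,-.024])@M.T]
def masks(im):
    h=cv2.cvtColor(im,cv2.COLOR_BGR2HSV);H,S,V=h[...,0],h[...,1],h[...,2]
    return dict(lid_green=(H>55)&(H<85)&(S>120),lid_orange=(H>5)&(H<16)&(S>190)&(V>120))
def biggest(m):
    n,l,s,_=cv2.connectedComponentsWithStats(m.astype(np.uint8));return l==1+np.argmax(s[1:,4])
def iou(A,B): return (A&B).sum()/(A|B).sum()
E
python3 - <<'E'
from fit import *
import pickle
np.set_printoptions(precision=4,suppress=True)
C=pickle.load(open('C1.pkl','rb'));im=cv2.imread('pics/w2.png');ov=im.copy()
h=cv2.cvtColor(im,cv2.COLOR_BGR2HSV);M=masks(im)
for name,x0,box in (('lid_green',(.49,.30),(340,40,455,185)),('lid_orange',(.496,.08),(160,52,300,192))):
    m=cv2.morphologyEx(M[name].astype(np.uint8),cv2.MORPH_CLOSE,np.ones((3,3)));m=biggest(m>0)
    c,_=cv2.findContours(m.astype(np.uint8),0,2);m=hullmask(np.vstack(c)[:,0].astype(float),m.shape)
    def cost(p,full=False):
        F=frame(p[2],.65);c=np.array([p[0],p[1],.068])+.024*F[:,2]
        return (c,F) if full else 1-iou(hullmask(lidpts(c,F),m.shape),m)
    best=min((minimize(cost,[*x0,az],method='Nelder-Mead',options=dict(initial_simplex=[[x0[0],x0[1],az],[x0[0]+.02,x0[1],az],[x0[0],x0[1]+.02,az],[x0[0],x0[1],az+.2]],xatol=1e-5,fatol=1e-6)) for az in (1.3,1.57,1.85)),key=lambda r:r.fun)
    c,F=cost(best.x,True)
    print(name,'cradle xy,az',best.x,'iou',1-best.fun,'rim c',c,'rear rim mid',c-.06*F[:,0],F[:,0])
    b=np.array([[i*.075,j*.075,-.024] for i,j in ((-1,-1),(-1,1),(1,1),(1,-1))])
    q=proj('wrist',c+b@F.T,C);cv2.polylines(ov,[q.astype(int)],True,(255,0,0),1)
    for k in (0,120):cv2.polylines(ov,[proj('wrist',lidpts(c,F)[k:k+120],C).astype(int)],True,(255,0,255),1)
cv2.imwrite('pics/ov.png',cv2.resize(ov[30:210,150:470],None,fx=2.5,fy=2.5))
# grey / stand by top rings
for n in ('top','scene'):
    r=manip.recognise(n,'lid_grey');print(n,r[:1])
E
```

```text
Traceback (most recent call last):
  File "fit.py", line 10, in hullmask
    cv2.fillConvexPoly(m,cv2.convexHull(np.round(P*16).astype(np.int32)),1,cv2.LINE_8,4);return m>0
                         ~~~~~~~~~~~~~~^^^^^^^^^^^^^^^^^^^^^^^^^^^^^^^^^
cv2.error: OpenCV(4.12.0) /io/opencv/modules/imgproc/src/convhull.cpp:143: error: (-215:Assertion failed) total >= 0 && (depth == CV_32F || depth == CV_32S) in function 'convexHull'
```

```bash
cat > fitrun.py <<'E'
from fit import *
import sys
def fitlid(im,C,name,x0):
    m=cv2.morphologyEx(masks(im)[name].astype(np.uint8),cv2.MORPH_CLOSE,np.ones((3,3)));m=biggest(m>0)
    c,_=cv2.findContours(m.astype(np.uint8),0,2);m=hullmask(np.vstack(c)[:,0].astype(float),m.shape)
    def cost(p,full=False):
        F=frame(p[2],.65);c=np.array([p[0],p[1],.068])+.024*F[:,2]
        return (c,F) if full else 1-iou(hullmask(proj('wrist',lidpts(c,F),C),m.shape),m)
    r=min((minimize(cost,[*x0,az],method='Nelder-Mead',options=dict(initial_simplex=[[x0[0],x0[1],az],[x0[0]+.02,x0[1],az],[x0[0],x0[1]+.02,az],[x0[0],x0[1],az+.2]],xatol=1e-5,fatol=1e-6)) for az in (1.3,1.57,1.85)),key=lambda r:r.fun)
    return r,*cost(r.x,True)
E
python3 - <<'E'
from fitrun import *
import pickle
np.set_printoptions(precision=4,suppress=True)
C=pickle.load(open('C1.pkl','rb'));im=cv2.imread('pics/w2.png');ov=im.copy()
for name,x0 in (('lid_green',(.49,.30)),('lid_orange',(.496,.08))):
    r,c,F=fitlid(im,C,name,x0)
    print(name,'cradle xy,az',r.x,'iou',1-r.fun,'rim c',c,'rear rim mid',c-.06*F[:,0])
    b=np.array([[i*.075,j*.075,-.024] for i,j in ((-1,-1),(-1,1),(1,1),(1,-1))])
    cv2.polylines(ov,[proj('wrist',c+b@F.T,C).astype(int)],True,(255,0,0),1)
    for k in (0,120):cv2.polylines(ov,[proj('wrist',lidpts(c,F)[k:k+120],C).astype(int)],True,(255,0,255),1)
cv2.imwrite('pics/ov.png',cv2.resize(ov[30:210,150:470],None,fx=2.5,fy=2.5))
for n in ('top','scene'): print(n,manip.recognise(n,'lid_grey')[:1])
E
```

```text
lid_green cradle xy,az [0.4848 0.2968 1.5842] iou 0.9302488118535085 rim c [0.4846 0.3113 0.0871] rear rim mid [0.4853 0.2635 0.1234]Traceback (most recent call last):
  File "<stdin>", line 6, in <module>
  File "fitrun.py", line 4, in fitlid
    m=cv2.morphologyEx(masks(im)[name].astype(np.uint8),cv2.MORPH_CLOSE,np.ones((3,3)));m=biggest(m>0)
                                                                                          ~~~~~~~^^^^^
  File "fit.py", line 16, in biggest
    n,l,s,_=cv2.connectedComponentsWithStats(m.astype(np.uint8));return l==1+np.argmax(s[1:,4])
                                                                             ~~~~~~~~~^^^^^^^^^
    return _wrapfunc(a, 'argmax', axis=axis, out=out, **kwds)
    return bound(*args, **kwds)
ValueError: attempt to get argmax of an empty sequence
```

```bash
sed -i 's/lid_green=.*$/lid_green=(H>50)\&(H<95)\&(S>90)\&(V>25),lid_orange=(H>3)\&(H<18)\&(S>155)\&(V>90))/' fit.py
cat > runw.py <<'E'
from fitrun import *
import pickle
np.set_printoptions(precision=4,suppress=True)
C=pickle.load(open('C1.pkl','rb'));im=cv2.imread('pics/w2.png');ov=im.copy()
h=cv2.cvtColor(im,cv2.COLOR_BGR2HSV);print('orange',h[131,195],h[131,230],h[90,236],'wood',h[70,190],h[170,180],'green',h[117,375],h[117,410],h[68,411])
for name,x0 in (('lid_green',(.49,.30)),('lid_orange',(.496,.08))):
    r,c,F=fitlid(im,C,name,x0)
    print(name,'cradle xy,az',r.x,'iou',1-r.fun,'rim c',c,'rear rim mid',c-.06*F[:,0])
    b=np.array([[i*.075,j*.075,-.024] for i,j in ((-1,-1),(-1,1),(1,1),(1,-1))])
    cv2.polylines(ov,[proj('wrist',c+b@F.T,C).astype(int)],True,(255,0,0),1)
    for k in (0,120):cv2.polylines(ov,[proj('wrist',lidpts(c,F)[k:k+120],C).astype(int)],True,(255,0,255),1)
cv2.imwrite('pics/ov.png',cv2.resize(ov[30:210,150:470],None,fx=2.5,fy=2.5))
E
python3 runw.py
```

```text
orange [ 13 164 207] [ 13 161 215] [ 12 165 201] wood [ 16  83 194] [ 16  82 200] green [ 67 130 147] [ 67 122 175] [ 67 134 135]
lid_green cradle xy,az [0.4839 0.2959 1.5424] iou 0.9447159011587324 rim c [0.4844 0.3105 0.0871] rear rim mid [0.483  0.2627 0.1234]
lid_orange cradle xy,az [0.5007 0.078  1.3651] iou 0.942688196497612 rim c [0.5036 0.0922 0.0871] rear rim mid [0.4939 0.0454 0.1234]
```

View pics/ov.png

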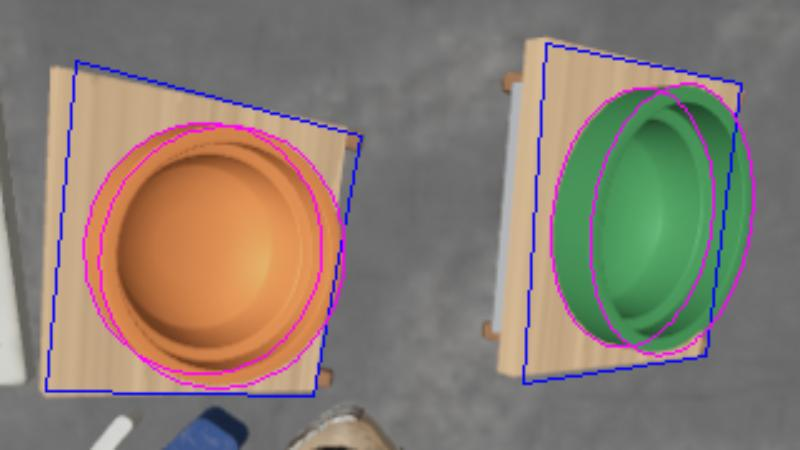

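Green's overlay matches the picture. Orange's azimuth is off: the board's corner is really at zoom (52,67). I widen the mask and add the board to the fit.

```bash
sed -i 's/lid_orange=.*$/lid_orange=(H>3)\&(H<18)\&(S>115)\&(V>50),wood=(H>8)\&(H<25)\&(S>50)\&(S<=115)\&(V>90))/' fit.py
python3 - <<'E'
s=open('fitrun.py').read()
s=s.replace("    def cost(p","""    wd=masks(im)['wood']&(cv2.dilate(m.astype(np.uint8),np.ones((61,61)))>0)
    wd=biggest(cv2.morphologyEx((wd|m).astype(np.uint8),cv2.MORPH_OPEN,np.ones((13,13)))>0)
    B=np.array([[i*.075,j*.075,k] for i in (-1,1) for j in (-1,1) for k in (-.024,-.036)])
    def cost(p""").replace("else 1-iou(hullmask(proj('wrist',lidpts(c,F),C),m.shape),m)","""else 2-iou(L:=hullmask(proj('wrist',lidpts(c,F),C),m.shape),m)-iou(L|hullmask(proj('wrist',c+B@F.T,C),m.shape),wd)""")
open('fitrun.py','w').write(s)
E
sed -i "s/'iou',1-r.fun/'cost',r.fun/" runw.py; python3 runw.py
```

```text
orange [ 13 164 207] [ 13 161 215] [ 12 165 201] wood [ 16  83 194] [ 16  82 200] green [ 67 130 147] [ 67 122 175] [ 67 134 135]
lid_green cradle xy,az [0.4828 0.2936 1.5163] cost 0.13277095762461744 rim c [0.4836 0.3081 0.0871] rear rim mid [0.481  0.2604 0.1234]
lid_orange cradle xy,az [0.4997 0.0754 1.4112] cost 0.07064262451510694 rim c [0.5021 0.0897 0.0871] rear rim mid [0.4945 0.0426 0.1234]
```

View pics/ov.png

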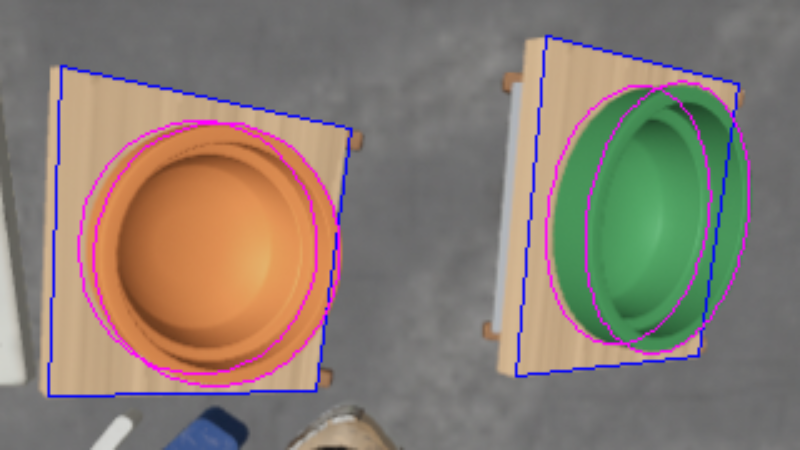

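Boards and rims now agree: the green cradle is at (0.483,0.294) and the orange at (0.500,0.075). I go above the green lid's rear rim.

```bash
python3 -m inch '[{"tx":-0.02,"ty":0.03,"tz":0,"roll":-1.5,"gripper":0.06},{"tx":-0.06,"ty":0.072,"tz":-0.04,"roll":-3,"gripper":0.05},{"tx":-0.06,"ty":0.072,"tz":-0.09,"roll":-3,"gripper":0.05},{"tx":-0.06,"ty":0.072,"tz":-0.14,"roll":-3,"gripper":0.05},{"tx":-0.06,"ty":0.072,"tz":-0.18,"roll":-3,"gripper":0.05},{"tx":-0.06,"ty":0.072,"tz":-0.2,"roll":-3,"gripper":0.05},{"tx":-0.06,"ty":0.072,"tz":-0.2,"roll":-3,"gripper":0.05},{"tx":-0.06,"ty":0.072,"tz":-0.2,"roll":-3,"gripper":0.05}]' 20
python3 - <<'E'
from h import *
np.set_printoptions(precision=4,suppress=True)
im=manip.read_camera('wrist');C=cal('wrist');cv2.imwrite('pics/w3.png',im)
s=manip.observe();T=Ro.from_rotvec(s['tcp_rot']).as_matrix()
print('tcp px',proj('wrist',s['position'],C),'predicted rear rim mid px',proj('wrist',[.481,.2604,.1234],C), proj('wrist',[[.481,.2572,.1258],[.481,.2635,.121]],C))
E
```

```text
time: 4.08
position: [0.4822, 0.2569, 0.1527]
tcp_rot: [0.083, 3.138, 0.002]
wrist_force: [-0.6, -0.1, 1.2]
gripper_width: 0.05
finger_force: 0.0
tcp px [[320.8728 258.6566]] predicted rear rim mid px [[326.5208 232.4334]] [[320.8734 234.3153]
 [331.8537 230.6063]]
```

View pics/w3.png

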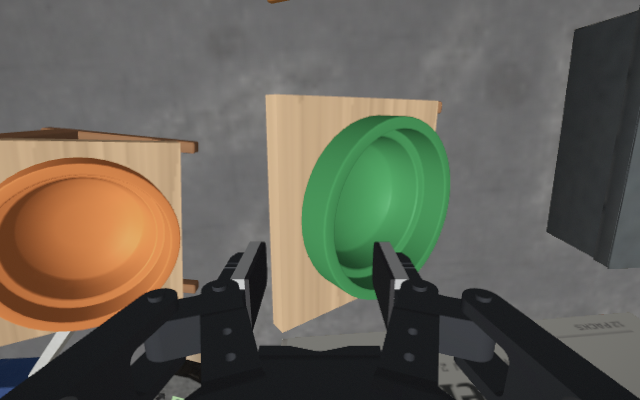

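The picture shows the green lid between the open fingers, with its rear wall about 4 px right of the prediction at row 232 and the finger pads at (247,270) and (390,270). I refit from this closer view, ignoring the finger rows.

```bash
cat > refit.py <<'E'
from fit import *
import sys
np.set_printoptions(precision=4,suppress=True)
def refit(im,C,name,x0,rmax):
    m=biggest(cv2.morphologyEx(masks(im)[name].astype(np.uint8),cv2.MORPH_CLOSE,np.ones((3,3)))>0)
    ff=np.pad(m,1).astype(np.uint8);c,_=cv2.findContours(m.astype(np.uint8),0,2);m2=np.zeros(m.shape,np.uint8);cv2.drawContours(m2,c,-1,1,-1);m=m2>0
    w=np.zeros(m.shape,bool);w[:rmax]=1
    def cost(p,full=False):
        F=frame(p[2],.65);c=np.array([p[0],p[1],.068])+.024*F[:,2]
        c=c+p[3]*F[:,0] if len(p)>3 else c
        return (c,F) if full else 1-iou(hullmask(proj('wrist',lidpts(c,F),C),m.shape)[:rmax],m[:rmax])
    best=None
    for az in (1.4,1.57,1.7):
        s=np.array([*x0,az]);S=np.vstack([s,s+[.015,0,0],s+[0,.015,0],s+[0,0,.2]])
        r=minimize(cost,s,method='Nelder-Mead',options=dict(initial_simplex=S,xatol=1e-5,fatol=1e-6))
        if best is None or r.fun<best.fun: best=r
    c,F=cost(best.x,True);print(name,best.x,best.fun,'c',c,'inner rim',c-.056*F[:,0],'outer rim',c-.064*F[:,0]);return c,F
E
python3 - <<'E'
from refit import *
im=cv2.imread('pics/w3.png')
refit(im,cal('wrist'),'lid_green',(.483,.294),235)
E
```

```text
lid_green [0.4854 0.2957 1.5487] 0.03036028405759328 c [0.4857 0.3102 0.0871] inner rim [0.4848 0.2657 0.121 ] outer rim [0.4846 0.2593 0.1258]
```

```bash
python3 -m inch '[{"tx":0.003,"ty":0.002,"tz":-0.012,"roll":1,"gripper":0.04},{"tx":0.003,"ty":0.002,"tz":-0.024,"roll":1,"gripper":0.04},{"tx":0.003,"ty":0.002,"tz":-0.035,"roll":1,"gripper":0.035},{"tx":0.003,"ty":0.002,"tz":-0.035,"roll":1,"gripper":0.03},{"tx":0.003,"ty":0.002,"tz":-0.035,"roll":1,"gripper":0.025}]' 20
python3 - <<'E'
from h import *
cv2.imwrite('pics/w4.png',manip.read_camera('wrist')[60:340,160:500])
s=manip.observe();print(s['position'],s['gripper_width'],s['wrist_force'],s['finger_force'])
E
```

```text
time: 4.75
position: [0.4847, 0.2581, 0.1163]
tcp_rot: [0.056, 3.141, 0.0]
wrist_force: [0.4, 0.4, 0.5]
gripper_width: 0.0252
finger_force: 0.0
[0.48487926 0.25823699 0.11658995] 0.024537095921952776 [ 0.79915577  0.12198159 -1.02382264] 0.0
```

View pics/w4.png

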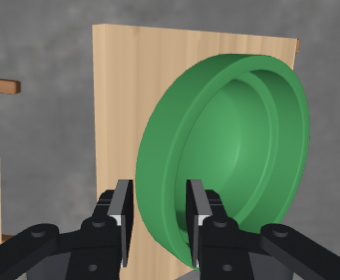

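The crop shows the rear wall between the two tips at crop (135–185,190), nearly centred. I close with the low force.

```bash
python3 -m inch '[{"tx":0,"ty":0,"tz":0,"roll":0,"gripper":0.018},{"tx":0,"ty":0,"tz":0,"roll":0,"gripper":0.012},{"tx":0,"ty":0,"tz":0,"roll":0,"gripper":0.004},{"tx":0,"ty":0,"tz":0,"roll":0,"gripper":0.0},{"tx":0,"ty":0,"tz":0,"roll":0,"gripper":0.0}]' 20
```

```text
time: 5.42
position: [0.4849, 0.2605, 0.117]
tcp_rot: [0.054, 3.139, 0.005]
wrist_force: [0.5, 5.5, 0.0]
gripper_width: 0.0083
finger_force: 18.3
```

```bash
python3 -m inch '[{"tx":0,"ty":0.003,"tz":0.004,"roll":0,"gripper":0.0},{"tx":0,"ty":0.006,"tz":0.008,"roll":0,"gripper":0.0},{"tx":0,"ty":0.009,"tz":0.012,"roll":0,"gripper":0.0},{"tx":0,"ty":0.012,"tz":0.016,"roll":0,"gripper":0.0}]' 40
cat > lean.py <<'E'
from refit import *
def lean(im,C,name,tcp,rmax,x0):
    m=biggest(cv2.morphologyEx(masks(im)[name].astype(np.uint8),cv2.MORPH_CLOSE,np.ones((3,3)))>0)
    c,_=cv2.findContours(m.astype(np.uint8),0,2);m2=np.zeros(m.shape,np.uint8);cv2.drawContours(m2,c,-1,1,-1);m=m2>0
    prof=[(.064,0),(.064,-.024),(.054,-.024),(.045,-.042),(.03,-.055),(.014,-.06),(.014,-.076)]
    def cost(p,full=False):
        F=frame(p[3],p[4]);c=np.array(p[:3])
        return (c,F) if full else 1-iou(hullmask(proj('wrist',np.vstack([c+(r*ring+[0,0,z])@F.T for r,z in prof[:6]]),C),m.shape)[:rmax],m[:rmax])
    best=None
    for ln in (.6,.3,.02):
        s=np.array([*x0,1.57,ln]);S=np.vstack([s]+[s+d for d in np.diag([.01,.01,.01,.15,.15])])
        r=minimize(cost,s,method='Nelder-Mead',options=dict(initial_simplex=S,xatol=1e-5,fatol=1e-6,maxiter=1500))
        print('  ',ln,r.x,r.fun)
E
python3 - <<'E'
from lean import *
im=manip.read_camera('wrist');C=cal('wrist');cv2.imwrite('pics/w5.png',im);s=manip.observe();p=s['position']
lean(im,C,'lid_green',p,215,[p[0],p[1]+.055,p[2]-.02])
E
```

```text
time: 5.92
position: [0.4844, 0.2697, 0.1323]
tcp_rot: [-0.057, -3.14, 0.001]
wrist_force: [-0.3, 0.5, -2.8]
gripper_width: 0.0071
finger_force: 36.4
   0.6 [0.4837 0.3179 0.1081 1.542  0.7422] 0.00652402665731322
   0.3 [0.4838 0.3199 0.0939 1.5445 0.6741] 0.00744329752124151
   0.02 [0.4818 0.325  0.049  2.0451 0.396 ] 0.052820053715308846
```

```bash
python3 -m inch '[{"tx":0,"ty":0.005,"tz":0.007,"roll":0,"gripper":0.0},{"tx":0,"ty":0.01,"tz":0.014,"roll":0,"gripper":0.0},{"tx":0,"ty":0.016,"tz":0.022,"roll":0,"gripper":0.0},{"tx":0,"ty":0.022,"tz":0.03,"roll":0,"gripper":0.0},{"tx":0,"ty":0.028,"tz":0.038,"roll":0,"gripper":0.0},{"tx":0,"ty":0.034,"tz":0.05,"roll":0,"gripper":0.0},{"tx":0,"ty":0.036,"tz":0.07,"roll":0,"gripper":0.0},{"tx":0,"ty":0.036,"tz":0.09,"roll":0,"gripper":0.0},{"tx":0,"ty":0.036,"tz":0.1,"roll":0,"gripper":0.0},{"tx":0,"ty":0.036,"tz":0.1,"roll":0,"gripper":0.0},{"tx":0,"ty":0.036,"tz":0.1,"roll":0,"gripper":0.0}]' 40
python3 - <<'E'
from lean import *
im=manip.read_camera('wrist');C=cal('wrist');cv2.imwrite('pics/w6.png',im);s=manip.observe();p=s['position']
print(s['moment'],s['wrist_force']);lean(im,C,'lid_green',p,215,[p[0],p[1]+.055,p[2]-.02])
E
```

```text
time: 7.35
position: [0.484, 0.3058, 0.2314]
tcp_rot: [-0.056, -3.139, 0.002]
wrist_force: [-0.7, -0.6, -3.0]
gripper_width: 0.0071
finger_force: 36.6
[-0.0982 -0.0032  0.0203] [ 0.4215  0.2797 -3.7621]
   0.6 [0.4828 0.353  0.2062 1.5521 0.746 ] 0.007585335018963302
   0.3 [0.4827 0.355  0.1906 1.5403 0.6714] 0.007167451338626951
   0.02 [0.4802 0.3604 0.1549 1.9982 0.4608] 0.054024406965583416
```

View pics/w6.png

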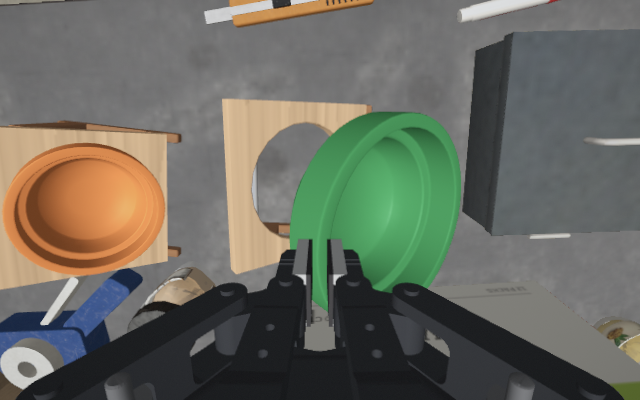

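The picture shows the green lid clear of its cradle, held at (320,270), still leaning toward the right. I squeeze harder to see whether the flat pads level it.

```bash
python3 -m inch '[{"tx":0,"ty":0,"tz":0.04,"roll":0,"gripper":0.0},{"tx":0,"ty":-0.03,"tz":0.08,"roll":0,"gripper":0.0},{"tx":0,"ty":-0.06,"tz":0.12,"roll":0,"gripper":0.0},{"tx":0,"ty":-0.09,"tz":0.14,"roll":0,"gripper":0.0},{"tx":0,"ty":-0.09,"tz":0.14,"roll":0,"gripper":0.0}]' 70
python3 - <<'E'
from lean import *
im=manip.read_camera('wrist');C=cal('wrist');cv2.imwrite('pics/w7.png',im);s=manip.observe();p=s['position']
print(s['moment'],s['wrist_force']);lean(im,C,'lid_green',p,215,[p[0],p[1]+.055,p[2]-.02])
E
```

```text
time: 8.02
position: [0.4863, 0.2124, 0.3743]
tcp_rot: [0.067, 3.136, -0.001]
wrist_force: [0.3, -0.1, -3.1]
gripper_width: 0.003
finger_force: 71.1
[-0.0224  0.072  -0.0009] [-0.44    0.6362 -3.799 ]
   0.6 [0.4836 0.2689 0.3635 1.6483 0.5559] 0.010737294201861092
   0.3 [0.4844 0.27   0.3497 1.5742 0.461 ] 0.0025196472493851374
   0.02 [0.4853 0.2708 0.3397 1.4645 0.382 ] 0.0079736211031175
```

Squeezing does level it: the lean went from 0.67 to 0.46. I go to full grip while carrying it toward the stand.

```bash
python3 -m inch '[{"tx":0,"ty":0,"tz":0,"roll":0,"gripper":0.0},{"tx":0,"ty":-0.04,"tz":0,"roll":0,"gripper":0.0},{"tx":0,"ty":-0.09,"tz":0,"roll":0,"gripper":0.0},{"tx":0,"ty":-0.14,"tz":0,"roll":0,"gripper":0.0},{"tx":0,"ty":-0.19,"tz":0,"roll":0,"gripper":0.0},{"tx":0,"ty":-0.24,"tz":0,"roll":0,"gripper":0.0},{"tx":0,"ty":-0.29,"tz":0,"roll":0,"gripper":0.0},{"tx":0,"ty":-0.34,"tz":0,"roll":0,"gripper":0.0},{"tx":0,"ty":-0.39,"tz":0,"roll":0,"gripper":0.0},{"tx":0,"ty":-0.44,"tz":0,"roll":0,"gripper":0.0},{"tx":0,"ty":-0.48,"tz":0,"roll":0,"gripper":0.0},{"tx":0,"ty":-0.5,"tz":0,"roll":0,"gripper":0.0}]' 120
python3 - <<'E'
from lean import *
im=manip.read_camera('wrist');C=cal('wrist');cv2.imwrite('pics/w8.png',im);s=manip.observe();p=s['position']
print(s['position'],s['moment'],s['wrist_force']);lean(im,C,'lid_green',p,215,[p[0],p[1]+.055,p[2]-.02])
for o in ('lid_grey','stand'):
  for a in manip.place_of('wrist',o)[:2]: print(o,round(a['score'],2),a['pixel'],atz('wrist',a['pixel'],.088 if 'lid' in o else 0,C))
E
```

```text
time: 9.57
position: [0.4844, -0.2856, 0.3704]
tcp_rot: [-0.059, -3.138, 0.0]
wrist_force: [0.5, 0.2, -3.0]
gripper_width: 0.0019
finger_force: 89.8
[ 0.4838 -0.288   0.3702] [-0.5106 -0.0565 -0.0279] [-0.0114 -3.3682 -3.1716]
   0.6 [ 0.4821 -0.2337  0.361   1.6764  0.5443] 0.012028301886792492
   0.3 [ 0.4825 -0.2324  0.3475  1.6205  0.4536] 0.006612741335537575
   0.02 [ 0.483  -0.2312  0.334   1.4948  0.3573] 0.009442313366774813
lid_grey 0.89 [232.7, 179.5] [ 0.5001 -0.4054  0.088 ]
```

```bash
cat > ringfit.py <<'E'
from fit import *
np.set_printoptions(precision=4,suppress=True)
def ringfit(im,n,C,x0,rings,span=.02,rmax=400):
    h=cv2.GaussianBlur(cv2.cvtColor(im,cv2.COLOR_BGR2LAB).astype(np.float32),(0,0),1.0)
    g=sum(np.hypot(cv2.Sobel(h[...,k],5,1,0),cv2.Sobel(h[...,k],5,0,1)) for k in range(3)); g=np.minimum(g,np.percentile(g,97))
    g[rmax:]=0
    def f(x,y):
        s=0
        for r,z in rings:
            P=proj(n,np.array([x,y,z])+r*ring,C).astype(np.float32)
            s+=cv2.remap(g,P[None,:,0],P[None,:,1],1).mean()
        return s
    R=np.arange(-span,span+1e-9,.0015);G=np.array([[f(x0[0]+i,x0[1]+j) for j in R] for i in R])
    i,j=np.unravel_index(G.argmax(),G.shape);p=minimize(lambda p:-f(*p),[x0[0]+R[i],x0[1]+R[j]],method='Nelder-Mead').x
    return p,G.max()/np.median(G)
E
python3 - <<'E'
from ringfit import *
C=cal('wrist');im=cv2.imread('pics/w8.png')
for nm,rg in (('rim',[(.064,.088),(.056,.088)]),('collar',[(.067,.064)]),('foot',[(.078,.0)]),('rim+collar',[(.064,.088),(.056,.088),(.067,.064)])):
    print('wrist',nm,*ringfit(im,'wrist',C,(.498,-.400),rg))
for n in ('top','scene'):
    im=cv2.imread(f'pics/{n}0.png')
    for nm,rg in (('rim',[(.064,.088),(.056,.088)]),('rim+foot',[(.064,.088),(.056,.088),(.078,0)])):print(n,nm,*ringfit(im,n,cal(n),(.498,-.400),rg))
m=masks(cv2.imread('pics/w8.png'))['wood'];m[:,290:]=0;m[260:]=0
m=biggest(cv2.morphologyEx(m.astype(np.uint8),cv2.MORPH_CLOSE,np.ones((5,5)))>0)
ys,xs=np.where(m);print('wood box',xs.min(),xs.max(),ys.min(),ys.max())
P=np.array([.4995,-.402,0]);h=np.vstack([P+[0,0,.064]+.067*ring,P+.078*ring]);q=proj('wrist',h,C);print('model box',q.min(0),q.max(0))
E
```

```text
wrist rim [ 0.4982 -0.3931] 1.7362872
wrist collar [ 0.5028 -0.3994] 1.7708557
wrist foot [ 0.5039 -0.4001] 2.0444968
wrist rim+collar [ 0.5028 -0.3996] 1.6712245
top rim [ 0.4872 -0.3797] 1.3175333
top rim+foot [ 0.5007 -0.4024] 1.3967285
scene rim [ 0.4926 -0.3975] 1.3086565
scene rim+foot [ 0.4931 -0.3979] 1.2550099
wood box 113 182 0 88
model box [187.4796 116.2567] [294.0566 219.5716]
```

```bash
python3 -m inch '[{"tx":0.02,"ty":-0.01,"tz":0,"roll":0,"gripper":0.0},{"tx":0.05,"ty":-0.025,"tz":0,"roll":0,"gripper":0.0},{"tx":0.06,"ty":-0.03,"tz":0,"roll":0,"gripper":0.0},{"tx":0.06,"ty":-0.03,"tz":0,"roll":0,"gripper":0.0}]'
python3 - <<'E'
from ringfit import *
im=manip.read_camera('wrist');C=cal('wrist');cv2.imwrite('pics/w9.png',im)
for nm,rg in (('rimo',[(.064,.088)]),('rimi',[(.056,.088)]),('collar',[(.067,.064)]),('foot',[(.078,.0)]),('all',[(.064,.088),(.056,.088),(.067,.064),(.078,.0)])):
    p,q=ringfit(im,'wrist',C,(.50,-.400),rg,.012,300);print('wrist',nm,p,q)
a=manip.place_of('wrist','lid_grey');print([(x['score'],atz('wrist',x['pixel'],.088,C)) for x in a[:1]])
ov=im.copy()
for r,z in [(.064,.088),(.056,.088),(.067,.064),(.078,.0)]: cv2.polylines(ov,[proj('wrist',np.r_[p,z]+r*ring,C).astype(int)],True,(255,0,255),1)
c=proj('wrist',np.r_[p,.088],C)[0].astype(int);print(c)
cv2.imwrite('pics/ov9.png',cv2.resize(ov[max(c[1]-90,0):c[1]+90,max(c[0]-100,0):c[0]+140],None,fx=3,fy=3))
E
```

```text
time: 10.22
position: [0.5463, -0.3113, 0.3708]
tcp_rot: [-0.05, -3.14, -0.004]
wrist_force: [-0.6, -0.6, -3.2]
gripper_width: 0.0018
finger_force: 90.6
wrist rimo [ 0.4972 -0.3866] 1.5859344
wrist rimi [ 0.5012 -0.4011] 1.4422961
wrist collar [ 0.4978 -0.391 ] 1.4957548
wrist foot [ 0.5019 -0.4024] 1.5641832
wrist all [ 0.5014 -0.4014] 1.4479142
[(0.65, array([ 0.5024, -0.4032,  0.088 ]))]
[248 131]
```

View pics/ov9.png

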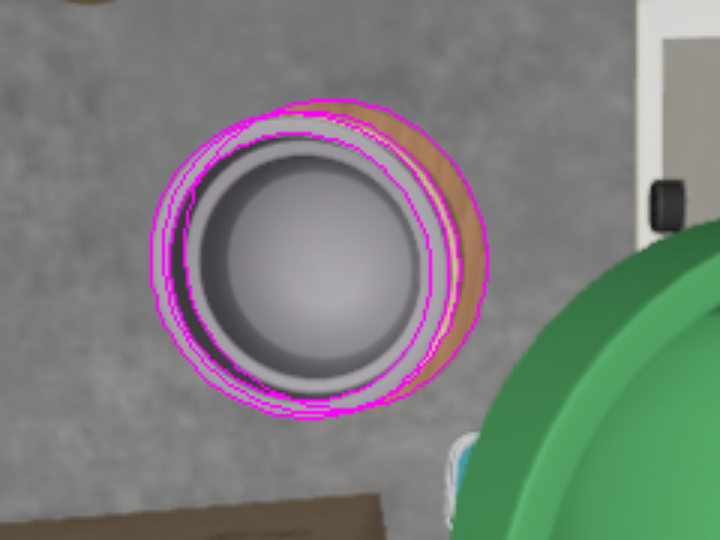

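The overlay shows the grey rim, collar and foot rings all matching, which puts the grey lid at (0.5014,−0.4014). I go above it with the front edge in hinge-in position.

```bash
python3 -m inch '[{"tx":-0.02,"ty":-0.05,"tz":0,"roll":0,"gripper":0.0},{"tx":-0.035,"ty":-0.1,"tz":0,"roll":0,"gripper":0.0},{"tx":-0.043,"ty":-0.13,"tz":-0.03,"roll":0,"gripper":0.0},{"tx":-0.043,"ty":-0.13,"tz":-0.08,"roll":0,"gripper":0.0},{"tx":-0.043,"ty":-0.13,"tz":-0.13,"roll":0,"gripper":0.0},{"tx":-0.043,"ty":-0.13,"tz":-0.16,"roll":0,"gripper":0.0},{"tx":-0.043,"ty":-0.13,"tz":-0.17,"roll":0,"gripper":0.0},{"tx":-0.043,"ty":-0.13,"tz":-0.17,"roll":0,"gripper":0.0}]'
cat > lean2.py <<'E'
# constrained fit: rear wall mid point sits at tool (dx,0,+ov); unknown lean, az, ov, lateral
from lean import *
def lean2(im,C,name,T,p,rmax):
    m=biggest(cv2.morphologyEx(masks(im)[name].astype(np.uint8),cv2.MORPH_CLOSE,np.ones((3,3)))>0)
    c,_=cv2.findContours(m.astype(np.uint8),0,2);m2=np.zeros(m.shape,np.uint8);cv2.drawContours(m2,c,-1,1,-1);m=m2>0
    prof=[(.064,0),(.064,-.024),(.054,-.024),(.045,-.042),(.03,-.055)]
    def cost(q,full=False):
        F=frame(q[2],q[3]);c=p+np.array([q[0],q[1],.007])+.060*F[:,0]
        return (c,F) if full else 1-iou(hullmask(proj('wrist',np.vstack([c+(r*ring+[0,0,z])@F.T for r,z in prof]),C),m.shape)[:rmax],m[:rmax])
    best=None
    for ln in (.6,.4,.2,.05):
        s=np.array([0,0,1.57,ln]);S=np.vstack([s]+[s+d for d in np.diag([.005,.005,.1,.1])])
        r=minimize(cost,s,method='Nelder-Mead',options=dict(initial_simplex=S,xatol=1e-5,fatol=1e-6,maxiter=1500))
        if best is None or r.fun<best.fun: best=r
    c,F=cost(best.x,True);print('grip dx,dy,az,lean',best.x,best.fun,'centre',c,'rel',c-p,'front shoulder',c+.064*F[:,0]-.024*F[:,2]);return c,F
E
python3 - <<'E'
from lean2 import *
for f in ('now',):
    im=manip.read_camera('wrist');C=cal('wrist');cv2.imwrite('pics/w10.png',im);s=manip.observe();p=s['position']
    lean2(im,C,'lid_green',None,p,215)
E
```

```text
time: 11.32
position: [0.5019, -0.4433, 0.203]
tcp_rot: [0.055, 3.14, 0.0]
wrist_force: [-0.3, -0.3, -2.8]
gripper_width: 0.0019
finger_force: 90.8
grip dx,dy,az,lean [-0.0005  0.0013  1.5804  0.4552] 0.005914041456845043 centre [ 0.5012 -0.3889  0.1847] rel [-0.0011  0.0552 -0.0194] front shoulder [ 0.5007 -0.342   0.135 ]
```

```bash
python3 -m inch '[{"tx":0,"ty":0.003,"tz":-0.015,"roll":0,"gripper":0.0},{"tx":0,"ty":0.003,"tz":-0.03,"roll":0,"gripper":0.0},{"tx":0,"ty":0.003,"tz":-0.04,"roll":0,"gripper":0.0},{"tx":0,"ty":0.003,"tz":-0.044,"roll":0,"gripper":0.0},{"tx":0,"ty":0.003,"tz":-0.048,"roll":0,"gripper":0.0},{"tx":0,"ty":0.003,"tz":-0.048,"roll":0,"gripper":0.0}]'
python3 - <<'E'
from lean2 import *
im=manip.read_camera('wrist');C=cal('wrist');cv2.imwrite('pics/w11.png',im);s=manip.observe();p=s['position'];print(p,s['wrist_force'],s['moment'])
lean2(im,C,'lid_green',None,p,215)
E
```

```text
time: 12.12
position: [0.5015, -0.441, 0.1543]
tcp_rot: [-0.056, -3.141, 0.0]
wrist_force: [-1.1, -0.8, -3.1]
gripper_width: 0.0021
finger_force: 91.2
[ 0.5017 -0.4411  0.1546] [ 0.3893  0.6975 -2.5069] [-0.1854 -0.0339 -0.0022]
grip dx,dy,az,lean [0.0032 0.0023 1.6614 0.4464] 0.005590496156533842 centre [ 0.5    -0.3848  0.1357] rel [-0.0017  0.0562 -0.0189] front shoulder [ 0.4957 -0.3377  0.0864]
```

```bash
python3 -m inch '[{"tx":0,"ty":-0.001,"tz":-0.004,"roll":0,"gripper":0.0},{"tx":0,"ty":-0.004,"tz":-0.009,"roll":0,"gripper":0.0},{"tx":0,"ty":-0.007,"tz":-0.014,"roll":0,"gripper":0.0},{"tx":0,"ty":-0.009,"tz":-0.018,"roll":0,"gripper":0.0},{"tx":0,"ty":-0.009,"tz":-0.018,"roll":0,"gripper":0.0}]' 60
python3 - <<'E'
from lean2 import *
im=manip.read_camera('wrist');C=cal('wrist');cv2.imwrite('pics/w12.png',im);s=manip.observe();p=s['position'];print(p,s['wrist_force'],s['moment'])
lean2(im,C,'lid_green',None,p,215)
E
```

```text
time: 12.8
position: [0.5015, -0.45, 0.136]
tcp_rot: [-0.057, -3.141, -0.0]
wrist_force: [0.5, 0.5, -1.0]
gripper_width: 0.0021
finger_force: 92.9
[ 0.5016 -0.4499  0.1363] [ 0.4101  0.8909 -1.4101] [ 0.1524 -0.0708  0.0578]
grip dx,dy,az,lean [-0.0011  0.001   1.5673  0.2893] 0.005309828492539692 centre [ 0.5008 -0.3914  0.1261] rel [-0.0009  0.0585 -0.0101] front shoulder [ 0.501  -0.3369  0.0849]
```

```bash
python3 -m inch '[{"tx":0,"ty":-0.002,"tz":-0.004,"roll":0,"gripper":0.0},{"tx":0,"ty":-0.004,"tz":-0.009,"roll":0,"gripper":0.0},{"tx":0,"ty":-0.006,"tz":-0.014,"roll":0,"gripper":0.0},{"tx":0,"ty":-0.008,"tz":-0.019,"roll":0,"gripper":0.0},{"tx":0,"ty":-0.009,"tz":-0.023,"roll":0,"gripper":0.0},{"tx":0,"ty":-0.009,"tz":-0.023,"roll":0,"gripper":0.0}]' 60
python3 - <<'E'
from lean2 import *
im=manip.read_camera('wrist');C=cal('wrist');cv2.imwrite('pics/w13.png',im);s=manip.observe();p=s['position'];print(p,s['wrist_force'],s['moment'])
lean2(im,C,'lid_green',None,p,215)
E
```

```text
time: 13.6
position: [0.5018, -0.4588, 0.1131]
tcp_rot: [0.056, 3.141, 0.0]
wrist_force: [1.0, 1.2, -0.2]
gripper_width: 0.0018
finger_force: 92.4
[ 0.5018 -0.4587  0.1133] [-0.2236  1.8984  0.2847] [ 0.5356 -0.1323  0.042 ]
grip dx,dy,az,lean [0.0059 0.     1.6879 0.0916] 0.007576840600428847 centre [ 0.5007 -0.3993  0.1148] rel [-0.0011  0.0594  0.0015] front shoulder [ 0.4935 -0.3382  0.0851]
```

Almost level and going in easily. I finish the arc.

```bash
python3 -m inch '[{"tx":0,"ty":-0.001,"tz":-0.003,"roll":0,"gripper":0.0},{"tx":0,"ty":-0.002,"tz":-0.006,"roll":0,"gripper":0.0},{"tx":0,"ty":-0.002,"tz":-0.008,"roll":0,"gripper":0.0},{"tx":0,"ty":-0.002,"tz":-0.008,"roll":0,"gripper":0.0}]' 60
python3 - <<'E'
from lean2 import *
im=manip.read_camera('wrist');C=cal('wrist');s=manip.observe();p=s['position'];print(p,s['wrist_force'],s['moment'])
lean2(im,C,'lid_green',None,p,215)
E
```

```text
time: 14.15
position: [0.5021, -0.46, 0.1093]
tcp_rot: [0.055, 3.139, 0.002]
wrist_force: [-2.1, 8.3, 15.7]
gripper_width: 0.0018
finger_force: 94.5
[ 0.502  -0.46    0.1093] [-2.3631  7.6751 15.8396] [ 1.8932  0.6706 -0.0065]
grip dx,dy,az,lean [0.0069 0.0003 1.7056 0.0667] 0.006802401951585657 centre [ 0.5009 -0.4004  0.1123] rel [-0.0012  0.0596  0.003 ] front shoulder [ 0.4925 -0.3387  0.084 ]
```

```bash
python3 -m inch '[{"tx":0,"ty":0,"tz":0.003,"roll":0,"gripper":0.0},{"tx":0,"ty":0,"tz":0.003,"roll":0,"gripper":0.01},{"tx":0,"ty":0,"tz":0.003,"roll":0,"gripper":0.02},{"tx":0,"ty":0,"tz":0.003,"roll":0,"gripper":0.03},{"tx":0,"ty":0,"tz":0.003,"roll":0,"gripper":0.03}]' 20
cat > seat.py <<'E'
from fit import *
np.set_printoptions(precision=4,suppress=True)
def seat(im,C,name,rmax=235):
    m=biggest(cv2.morphologyEx(masks(im)[name].astype(np.uint8),cv2.MORPH_CLOSE,np.ones((3,3)))>0)
    c,_=cv2.findContours(m.astype(np.uint8),0,2);m2=np.zeros(m.shape,np.uint8);cv2.drawContours(m2,c,-1,1,-1);m=m2>0
    g=np.array([.5014,-.4014,.112])
    def cost(q):
        F=Ro.from_rotvec([q[3],q[4],0]).as_matrix();c=q[:3]
        return 1-iou(hullmask(proj('wrist',lidpts(c,F),C),m.shape)[:rmax],m[:rmax])
    best=None
    for k in (0,.05,-.05):
        s=np.r_[g,k,k];S=np.vstack([s]+[s+d for d in np.diag([.006,.006,.006,.08,.08])])
        r=minimize(cost,s,method='Nelder-Mead',options=dict(initial_simplex=S,xatol=1e-5,fatol=1e-6,maxiter=2000))
        if best is None or r.fun<best.fun:best=r
    print(name,'xyz,tilt',best.x,best.fun)
E
python3 - <<'E'
from seat import *
im=manip.read_camera('wrist');C=cal('wrist');cv2.imwrite('pics/w14.png',im);s=manip.observe();print(s['position'],s['wrist_force'])
seat(im,C,'lid_green',225)
E
```

```text
time: 14.82
position: [0.5011, -0.4612, 0.1078]
tcp_rot: [-0.057, -3.14, 0.0]
wrist_force: [0.2, 0.7, -0.8]
gripper_width: 0.03
finger_force: 0.0
[ 0.5013 -0.4612  0.1079] [-0.4681  0.6537 -0.3647]
lid_green xyz,tilt [ 0.5009 -0.4007  0.1093 -0.0134 -0.0075] 0.0028375402337794675
```

Green is seated (tilt about 0.015, centred). I rise and go to the orange lid.

```bash
python3 -m inch '[{"tx":0,"ty":0,"tz":0.02,"roll":0,"gripper":0.03},{"tx":0,"ty":0,"tz":0.06,"roll":0,"gripper":0.05},{"tx":0,"ty":0,"tz":0.12,"roll":0,"gripper":0.05},{"tx":0,"ty":0,"tz":0.18,"roll":0,"gripper":0.05},{"tx":0,"ty":0.02,"tz":0.23,"roll":0,"gripper":0.05},{"tx":0.03,"ty":0.05,"tz":0.24,"roll":0,"gripper":0.05},{"tx":0.03,"ty":0.05,"tz":0.24,"roll":0,"gripper":0.05},{"tx":0.03,"ty":0.05,"tz":0.24,"roll":0,"gripper":0.05}]'
python3 - <<'E'
from seat import *
from ringfit import ringfit
im=manip.read_camera('wrist');C=cal('wrist');cv2.imwrite('pics/w15.png',im)
seat(im,C,'lid_green',235)
print(ringfit(im,'wrist',C,(.5014,-.4014),[(.067,.064),(.078,0)],.01,240), ringfit(im,'wrist',C,(.5014,-.4014),[(.064,.112),(.056,.112)],.01,240))
E
python3 -m inch '[{"tx":-0.01,"ty":0.05,"tz":0,"roll":-2,"gripper":0.05},{"tx":-0.02,"ty":0.1,"tz":0,"roll":-4,"gripper":0.05},{"tx":-0.03,"ty":0.15,"tz":0,"roll":-7,"gripper":0.05},{"tx":-0.037,"ty":0.21,"tz":0,"roll":-7,"gripper":0.05},{"tx":-0.037,"ty":0.27,"tz":0,"roll":-7,"gripper":0.05},{"tx":-0.037,"ty":0.33,"tz":0,"roll":-7,"gripper":0.05},{"tx":-0.037,"ty":0.39,"tz":0,"roll":-7,"gripper":0.05},{"tx":-0.037,"ty":0.43,"tz":-0.04,"roll":-7,"gripper":0.05},{"tx":-0.037,"ty":0.453,"tz":-0.09,"roll":-7,"gripper":0.05},{"tx":-0.037,"ty":0.453,"tz":-0.14,"roll":-7,"gripper":0.05},{"tx":-0.037,"ty":0.453,"tz":-0.17,"roll":-7,"gripper":0.05},{"tx":-0.037,"ty":0.453,"tz":-0.19,"roll":-7,"gripper":0.05}]'
python3 - <<'E'
from refit import *
im=manip.read_camera('wrist');C=cal('wrist');cv2.imwrite('pics/w16.png',im);s=manip.observe();print(s['position'],s['wrist_force'])
refit(im,C,'lid_orange',(.4997,.0754),235)
m=masks(im)['lid_orange'];print(m[200,280:400].astype(int).nonzero()[0]+280)
E
```

```text
time: 15.88
position: [0.5312, -0.4111, 0.3475]
tcp_rot: [-0.056, -3.139, -0.0]
wrist_force: [-0.4, -0.0, -0.8]
gripper_width: 0.0501
finger_force: 0.0
lid_green xyz,tilt [ 0.501  -0.4014  0.1044 -0.0009  0.0876] 0.003980307950141371
(array([ 0.5049, -0.3962]), np.float32(1.3087926)) (array([ 0.4989, -0.4017]), np.float32(1.8048708))
time: 17.42
position: [0.4927, 0.0405, 0.1558]
tcp_rot: [-0.251, -3.128, 0.003]
wrist_force: [-0.6, 0.4, -0.7]
gripper_width: 0.05
finger_force: 0.0
[0.4912 0.0403 0.1538] [-1.7022 -1.1306 -2.3926]
lid_orange [0.4994 0.0743 1.4406] 0.0385338345864662 c [0.5013 0.0887 0.0871] inner rim [0.4955 0.0445 0.121 ] outer rim [0.4947 0.0382 0.1258]
[299 300 301 302 303 304 305 306 307 308 309 310 311 312 313 314 315 316
 317 318 319 320 321 322 323 324 325 326 327 328 329 330 331 332 333 334
 335 336 337 338 339 340 341 342 343 344 345 346 347 348 349 350 351 352
 353 354 355 356 357 358 359 360 361 362 363 364 365 366 367 368 369 370
 371 372 373 374 375 376 377 378 379 380 381 382 383 384 385 386 387 388
 389 390 391 392 393 394 395 396 397 398 399]
```

```bash
python3 -m inch '[{"tx":0.001,"ty":-0.002,"tz":-0.008,"roll":1.5,"gripper":0.04},{"tx":0.001,"ty":-0.002,"tz":-0.018,"roll":1.5,"gripper":0.04},{"tx":0.001,"ty":-0.002,"tz":-0.026,"roll":1.5,"gripper":0.035},{"tx":0.001,"ty":-0.002,"tz":-0.026,"roll":1.5,"gripper":0.03},{"tx":0.001,"ty":-0.002,"tz":-0.026,"roll":1.5,"gripper":0.03}]' 20
python3 - <<'E'
from refit import *
im=manip.read_camera('wrist');C=cal('wrist');cv2.imwrite('pics/w17.png',im)
refit(im,C,'lid_orange',(.4997,.0754),215)
E
```

```text
time: 18.1
position: [0.4959, 0.0402, 0.1326]
tcp_rot: [0.207, 3.134, 0.0]
wrist_force: [0.2, 0.1, 0.3]
gripper_width: 0.0302
finger_force: 0.0
lid_orange [0.5016 0.075  1.4822] 0.025092866348267795 c [0.5029 0.0895 0.0871] inner rim [0.4989 0.0451 0.121 ] outer rim [0.4984 0.0387 0.1258]
```

```bash
python3 -m inch '[{"tx":0.001,"ty":-0.0025,"tz":-0.008,"roll":0,"gripper":0.03},{"tx":0.001,"ty":-0.0025,"tz":-0.016,"roll":0,"gripper":0.026},{"tx":0.001,"ty":-0.0025,"tz":-0.016,"roll":0,"gripper":0.022},{"tx":0.001,"ty":-0.0025,"tz":-0.016,"roll":0,"gripper":0.018}]' 20
python3 -m inch '[{"tx":0,"ty":0,"tz":0,"roll":0,"gripper":0.012},{"tx":0,"ty":0,"tz":0,"roll":0,"gripper":0.004},{"tx":0,"ty":0,"tz":0,"roll":0,"gripper":0.0},{"tx":0,"ty":0,"tz":0,"roll":0,"gripper":0.0}]' 20
```

```text
time: 18.65
position: [0.4966, 0.0376, 0.1162]
tcp_rot: [-0.207, -3.135, 0.0]
wrist_force: [0.1, -0.4, 0.6]
gripper_width: 0.0178
finger_force: 0.0
time: 19.15
position: [0.497, 0.0402, 0.1167]
tcp_rot: [0.204, 3.134, 0.005]
wrist_force: [0.8, 5.7, 0.5]
gripper_width: 0.0085
finger_force: 18.1
```

Same response as with green. I lift along the lid's z with 40 N, then squeeze.

```bash
python3 -m inch '[{"tx":0,"ty":0.003,"tz":0.004,"roll":0,"gripper":0.0},{"tx":0.001,"ty":0.006,"tz":0.008,"roll":0,"gripper":0.0},{"tx":0.001,"ty":0.009,"tz":0.012,"roll":0,"gripper":0.0},{"tx":0.002,"ty":0.014,"tz":0.019,"roll":0,"gripper":0.0},{"tx":0.003,"ty":0.02,"tz":0.027,"roll":0,"gripper":0.0},{"tx":0.003,"ty":0.026,"tz":0.035,"roll":0,"gripper":0.0},{"tx":0.004,"ty":0.032,"tz":0.043,"roll":0,"gripper":0.0},{"tx":0.005,"ty":0.038,"tz":0.051,"roll":0,"gripper":0.0},{"tx":0.006,"ty":0.044,"tz":0.06,"roll":0,"gripper":0.0},{"tx":0.006,"ty":0.048,"tz":0.08,"roll":0,"gripper":0.0},{"tx":0.006,"ty":0.048,"tz":0.1,"roll":0,"gripper":0.0}]' 40
python3 -m inch '[{"tx":0,"ty":0,"tz":0.03,"roll":0,"gripper":0.0},{"tx":0,"ty":0,"tz":0.07,"roll":0,"gripper":0.0},{"tx":0,"ty":0,"tz":0.11,"roll":0,"gripper":0.0},{"tx":0,"ty":0,"tz":0.14,"roll":0,"gripper":0.0},{"tx":0,"ty":0,"tz":0.15,"roll":0,"gripper":0.0},{"tx":0,"ty":0,"tz":0.15,"roll":0,"gripper":0.0}]' 70
python3 - <<'E'
from lean2 import *
im=manip.read_camera('wrist');C=cal('wrist');cv2.imwrite('pics/w18.png',im);s=manip.observe();p=s['position'];print(p,s['wrist_force'],s['moment'])
lean2(im,C,'lid_orange',None,p,215)
E
```

```text
time: 20.52
position: [0.5024, 0.0864, 0.217]
tcp_rot: [-0.205, -3.135, -0.0]
wrist_force: [0.4, 0.8, -3.0]
gripper_width: 0.0072
finger_force: 35.7
time: 21.28
position: [0.5026, 0.0857, 0.3662]
tcp_rot: [0.207, 3.135, -0.0]
wrist_force: [0.3, -0.6, -3.3]
gripper_width: 0.0043
finger_force: 66.4
[0.5021 0.0856 0.3652] [-0.9441  0.2263 -2.6871] [-0.1464  0.0305  0.0394]
grip dx,dy,az,lean [-0.001   0.002   1.4477  0.5905] 0.005733491498616017 centre [0.5072 0.137  0.3388] rel [ 0.0051  0.0514 -0.0264] front shoulder [0.5121 0.1765 0.2832]
```

```bash
python3 -m inch '[{"tx":0,"ty":0,"tz":0.01,"roll":0,"gripper":0.0},{"tx":0,"ty":-0.03,"tz":0.01,"roll":2,"gripper":0.0},{"tx":0,"ty":-0.08,"tz":0.01,"roll":4,"gripper":0.0},{"tx":0,"ty":-0.13,"tz":0.01,"roll":6,"gripper":0.0},{"tx":0,"ty":-0.18,"tz":0.01,"roll":6,"gripper":0.0},{"tx":0,"ty":-0.23,"tz":0.01,"roll":6,"gripper":0.0},{"tx":0,"ty":-0.28,"tz":0.01,"roll":6,"gripper":0.0},{"tx":0,"ty":-0.33,"tz":0.01,"roll":6,"gripper":0.0},{"tx":0,"ty":-0.38,"tz":0.01,"roll":6,"gripper":0.0},{"tx":0,"ty":-0.43,"tz":0.01,"roll":6,"gripper":0.0},{"tx":0,"ty":-0.48,"tz":0.01,"roll":6,"gripper":0.0},{"tx":0,"ty":-0.51,"tz":0.01,"roll":6,"gripper":0.0}]' 120
python3 -m inch '[{"tx":0,"ty":-0.014,"tz":-0.03,"roll":0,"gripper":0.0},{"tx":0,"ty":-0.014,"tz":-0.08,"roll":0,"gripper":0.0},{"tx":0,"ty":-0.014,"tz":-0.12,"roll":0,"gripper":0.0},{"tx":0,"ty":-0.014,"tz":-0.14,"roll":0,"gripper":0.0},{"tx":0,"ty":-0.014,"tz":-0.14,"roll":0,"gripper":0.0},{"tx":0,"ty":-0.014,"tz":-0.14,"roll":0,"gripper":0.0}]'
python3 - <<'E'
from lean2 import *
im=manip.read_camera('wrist');C=cal('wrist');cv2.imwrite('pics/w19.png',im);s=manip.observe();p=s['position'];print(p,s['wrist_force'],s['moment'])
lean2(im,C,'lid_orange',None,p,215)
E
```

```text
time: 22.82
position: [0.5014, -0.4273, 0.3748]
tcp_rot: [-0.047, -3.139, 0.0]
wrist_force: [-0.1, -0.1, -3.3]
gripper_width: 0.0024
finger_force: 101.3
time: 23.58
position: [0.5031, -0.4389, 0.2374]
tcp_rot: [0.042, 3.14, -0.002]
wrist_force: [0.5, -0.3, -3.0]
gripper_width: 0.0026
finger_force: 102.0
[ 0.5032 -0.4391  0.2379] [-0.2816  0.7915 -3.1505] [-0.1192 -0.0017 -0.0027]
grip dx,dy,az,lean [0.0006 0.0022 1.593  0.5773] 0.06245761144336892 centre [ 0.5027 -0.3867  0.2122] rel [-0.0005  0.0525 -0.0257] front shoulder [ 0.5018 -0.3462  0.1571]
```

```bash
sed -i 's/(S>115)&(V>50)/(S>142)\&(V>50)/' fit.py; python3 - <<'E'
from lean2 import *
im=cv2.imread('pics/w19.png');C=cal('wrist');p=manip.observe()['position']
m=masks(im);print(m['lid_orange'].sum(),m['lid_green'].sum())
for r in (215,180,150): lean2(im,C,'lid_orange',None,p,r)
lean2(cv2.imread('pics/w18.png'),C,'lid_orange',None,p,215) if 0 else None
E
```

```text
25739 2526
grip dx,dy,az,lean [-0.      0.0021  1.5764  0.5799] 0.00420250837218461 centre [ 0.5029 -0.3869  0.212 ] rel [-0.0003  0.0523 -0.0259] front shoulder [ 0.5026 -0.3465  0.1569]
grip dx,dy,az,lean [0.0006 0.0022 1.5931 0.5788] 0.005087044992086787 centre [ 0.5027 -0.3867  0.2121] rel [-0.0005  0.0525 -0.0258] front shoulder [ 0.5018 -0.3462  0.157 ]
grip dx,dy,az,lean [-0.0007  0.0027  1.5641  0.5949] 0.011692933401118433 centre [ 0.5028 -0.3867  0.2113] rel [-0.0003  0.0524 -0.0266] front shoulder [ 0.5031 -0.3472  0.1555]
```

```bash
python3 -m inch '[{"tx":-0.002,"ty":0.008,"tz":-0.012,"roll":0,"gripper":0.0},{"tx":-0.002,"ty":0.008,"tz":-0.025,"roll":0,"gripper":0.0},{"tx":-0.002,"ty":0.008,"tz":-0.035,"roll":0,"gripper":0.0},{"tx":-0.002,"ty":0.008,"tz":-0.041,"roll":0,"gripper":0.0},{"tx":-0.002,"ty":0.008,"tz":-0.044,"roll":0,"gripper":0.0},{"tx":-0.002,"ty":0.008,"tz":-0.044,"roll":0,"gripper":0.0}]'
python3 - <<'E'
from lean2 import *
im=manip.read_camera('wrist');C=cal('wrist');cv2.imwrite('pics/w20.png',im);s=manip.observe();p=s['position'];print(p,s['wrist_force'],s['moment'])
lean2(im,C,'lid_orange',None,p,215)
E
```

```text
time: 24.38
position: [0.5006, -0.4305, 0.1922]
tcp_rot: [-0.043, -3.141, 0.0]
wrist_force: [0.2, 0.2, -3.3]
gripper_width: 0.0024
finger_force: 102.2
[ 0.5007 -0.4306  0.1926] [ 0.099   0.2298 -2.823 ] [-0.1351 -0.0455  0.0141]
grip dx,dy,az,lean [-0.0007  0.0019  1.5633  0.5807] 0.0045992115637318864 centre [ 0.5004 -0.3786  0.1666] rel [-0.0003  0.052  -0.0259] front shoulder [ 0.5007 -0.3382  0.1115]
```

```bash
python3 -m inch '[{"tx":0,"ty":-0.002,"tz":-0.004,"roll":0,"gripper":0.0},{"tx":0,"ty":-0.005,"tz":-0.008,"roll":0,"gripper":0.0},{"tx":0,"ty":-0.008,"tz":-0.012,"roll":0,"gripper":0.0},{"tx":0,"ty":-0.011,"tz":-0.017,"roll":0,"gripper":0.0},{"tx":0,"ty":-0.014,"tz":-0.022,"roll":0,"gripper":0.0},{"tx":0,"ty":-0.014,"tz":-0.022,"roll":0,"gripper":0.0}]' 80
python3 - <<'E'
from lean2 import *
im=manip.read_camera('wrist');C=cal('wrist');cv2.imwrite('pics/w21.png',im);s=manip.observe();p=s['position'];print(p,s['wrist_force'],s['moment'])
lean2(im,C,'lid_orange',None,p,215)
E
```

```text
time: 25.18
position: [0.5001, -0.4444, 0.1693]
tcp_rot: [-0.043, -3.14, -0.001]
wrist_force: [-0.1, 0.8, -2.4]
gripper_width: 0.0026
finger_force: 83.7
[ 0.5003 -0.4443  0.1698] [ 0.28    0.4479 -2.5243] [-0.1022 -0.0129  0.048 ]
grip dx,dy,az,lean [0.0014 0.0014 1.6049 0.3722] 0.005285230079852932 centre [ 0.4998 -0.387   0.155 ] rel [-0.0005  0.0573 -0.0148] front shoulder [ 0.4981 -0.3361  0.1093]
```

```bash
python3 -m inch '[{"tx":0.001,"ty":-0.002,"tz":-0.004,"roll":0,"gripper":0.0},{"tx":0.001,"ty":-0.004,"tz":-0.009,"roll":0,"gripper":0.0},{"tx":0.001,"ty":-0.007,"tz":-0.014,"roll":0,"gripper":0.0},{"tx":0.001,"ty":-0.009,"tz":-0.019,"roll":0,"gripper":0.0},{"tx":0.001,"ty":-0.011,"tz":-0.024,"roll":0,"gripper":0.0},{"tx":0.001,"ty":-0.012,"tz":-0.027,"roll":0,"gripper":0.0},{"tx":0.001,"ty":-0.012,"tz":-0.027,"roll":0,"gripper":0.0}]' 60
python3 - <<'E'
from lean2 import *
im=manip.read_camera('wrist');C=cal('wrist');cv2.imwrite('pics/w22.png',im);s=manip.observe();p=s['position'];print(p,s['wrist_force'],s['moment'])
lean2(im,C,'lid_orange',None,p,215)
E
```

```text
time: 26.1
position: [0.5017, -0.4558, 0.143]
tcp_rot: [-0.042, -3.141, -0.002]
wrist_force: [0.8, 2.3, -0.8]
gripper_width: 0.0024
finger_force: 82.9
[ 0.5018 -0.456   0.1432] [-0.6475  2.0801 -0.9555] [0.6173 0.0839 0.0471]
grip dx,dy,az,lean [0.0084 0.0007 1.7262 0.1424] 0.00673197689022853 centre [ 0.5009 -0.3966  0.1417] rel [-0.0008  0.0594 -0.0015] front shoulder [ 0.4917 -0.3374  0.1089]
```

Close to level. I finish the arc down until the force rises.

```bash
python3 -m inch '[{"tx":0,"ty":-0.002,"tz":-0.003,"roll":0,"gripper":0.0},{"tx":0,"ty":-0.003,"tz":-0.006,"roll":0,"gripper":0.0},{"tx":0,"ty":-0.0035,"tz":-0.009,"roll":0,"gripper":0.0},{"tx":0,"ty":-0.0045,"tz":-0.011,"roll":0,"gripper":0.0},{"tx":0,"ty":-0.0045,"tz":-0.011,"roll":0,"gripper":0.0}]' 60
python3 - <<'E'
from lean2 import *
from seat import seat
im=manip.read_camera('wrist');C=cal('wrist');cv2.imwrite('pics/w23.png',im);s=manip.observe();p=s['position'];print(p,s['wrist_force'],s['moment'])
lean2(im,C,'lid_orange',None,p,215)
E
```

```text
time: 26.78
position: [0.5017, -0.4603, 0.1331]
tcp_rot: [0.042, 3.141, 0.002]
wrist_force: [-1.4, 4.1, 4.4]
gripper_width: 0.0026
finger_force: 84.1
[ 0.5017 -0.4603  0.1331] [-1.6594  4.5565  4.7141] [1.274  0.3434 0.0168]
grip dx,dy,az,lean [0.0054 0.0002 1.6692 0.072 ] 0.007151196730881493 centre [ 0.5012 -0.4006  0.1358] rel [-0.0005  0.0597  0.0027] front shoulder [ 0.4951 -0.3388  0.1072]
```

```bash
python3 -m inch '[{"tx":0,"ty":0,"tz":-0.003,"roll":0,"gripper":0.0},{"tx":0,"ty":0,"tz":-0.003,"roll":0,"gripper":0.0},{"tx":0,"ty":0,"tz":0,"roll":0,"gripper":0.0},{"tx":0,"ty":0,"tz":0,"roll":0,"gripper":0.01},{"tx":0,"ty":0,"tz":0,"roll":0,"gripper":0.02},{"tx":0,"ty":0,"tz":0,"roll":0,"gripper":0.03},{"tx":0,"ty":0,"tz":0,"roll":0,"gripper":0.03}]' 20
python3 - <<'E'
from seat import *
im=manip.read_camera('wrist');C=cal('wrist');cv2.imwrite('pics/w24.png',im);s=manip.observe();print(s['position'],s['wrist_force'])
seat(im,C,'lid_orange',225)
E
python3 -m inch '[{"tx":0,"ty":0,"tz":0.02,"roll":0,"gripper":0.03},{"tx":0,"ty":0,"tz":0.05,"roll":0,"gripper":0.05},{"tx":0,"ty":0,"tz":0.1,"roll":0,"gripper":0.05},{"tx":0,"ty":0.01,"tz":0.14,"roll":0,"gripper":0.05},{"tx":0.05,"ty":0.03,"tz":0.18,"roll":0,"gripper":0.05},{"tx":0.05,"ty":0.06,"tz":0.2,"roll":0,"gripper":0.05},{"tx":0.05,"ty":0.06,"tz":0.2,"roll":0,"gripper":0.05},{"tx":0.05,"ty":0.06,"tz":0.2,"roll":0,"gripper":0.05}]'
cat > chk.py <<'E'
from ringfit import *
im=manip.read_camera('wrist');C=cal('wrist');cv2.imwrite('pics/w25.png',im)
for nm,z in (('orange rim',.136),('green rim',.112)):
    best=max(((ringfit(im,'wrist',C,(.5014,-.4014),[(.064,z+d),(.056,z+d)] if 'or' in nm else [(.064,z+d)],.009,300)[::-1]+(d,)) for d in (-.008,-.004,0,.004,.008,.012)),key=lambda t:t[0]);print(nm,best)
# tilt of orange rim via ellipse/pose of orange mask: inner+outer boundary PnP
m=biggest(cv2.morphologyEx(masks(im)['lid_orange'].astype(np.uint8),cv2.MORPH_CLOSE,np.ones((5,5)))>0)
g=masks(im)['lid_green'];w=masks(im)['wood']
for n_,k in (('orange',m),('green',g)):
    ys,xs=np.where(k);print(n_,len(xs),xs.min(),xs.max(),ys.min(),ys.max())
for n_,z in (('orange',.136),('green',.112)):
    q=proj('wrist',lidpts(np.array([.5012,-.4012,z]),np.eye(3)),C);print('model',n_,q.min(0),q.max(0))
E
python3 chk.py; python3 -c "
from seat import *
im=cv2.imread('pics/w25.png');seat(im,cal('wrist'),'lid_orange',300)"
```

```text
time: 27.7
position: [0.5014, -0.4612, 0.132]
tcp_rot: [-0.043, -3.141, 0.001]
wrist_force: [0.6, 0.6, 0.1]
gripper_width: 0.0301
finger_force: 0.0
[ 0.5015 -0.4611  0.1321] [0.4648 0.2217 0.035 ]
lid_orange xyz,tilt [ 0.5011 -0.4026  0.1311  0.0539 -0.0267] 0.005683543754609777
time: 28.75
position: [0.5507, -0.4017, 0.3318]
tcp_rot: [-0.045, -3.14, 0.001]
wrist_force: [-0.4, -0.8, -1.2]
gripper_width: 0.0504
finger_force: 0.0
orange rim (np.float32(1.9834348), array([ 0.5   , -0.4024]), 0)
green rim (np.float32(1.6054497), array([ 0.5004, -0.4024]), 0.012)
orange 10218 263 379 69 188
green 1300 361 458 190 225
model orange [256.033   61.9868] [382.0137 190.5755]
model green [260.1462  65.2725] [377.8525 185.5113]
lid_orange xyz,tilt [ 0.5046 -0.4008  0.1067  0.0975  0.089 ] 0.06917951994158988
```

Orange appears seated. I verify the tilt with a joint multi-view fit.

```bash
cat > shot.py <<'E'
import sys,pickle
from h import *
C=cal('wrist');im=manip.read_camera('wrist');pickle.dump((C,im),open(f'v{sys.argv[1]}.pkl','wb'))
E
python3 shot.py 0
python3 -m inch '[{"tx":0.02,"ty":0.05,"tz":-0.03,"roll":0,"gripper":0.05},{"tx":0.03,"ty":0.1,"tz":-0.05,"roll":0,"gripper":0.05},{"tx":0.03,"ty":0.1,"tz":-0.05,"roll":0,"gripper":0.05},{"tx":0.03,"ty":0.1,"tz":-0.05,"roll":0,"gripper":0.05}]' >/dev/null; python3 shot.py 1
python3 -m inch '[{"tx":0,"ty":-0.06,"tz":0,"roll":0,"gripper":0.05},{"tx":0,"ty":-0.12,"tz":0,"roll":0,"gripper":0.05},{"tx":0,"ty":-0.18,"tz":0,"roll":0,"gripper":0.05},{"tx":0,"ty":-0.2,"tz":0,"roll":0,"gripper":0.05},{"tx":0,"ty":-0.2,"tz":0,"roll":0,"gripper":0.05}]'; python3 shot.py 2
cat > mv.py <<'E'
from fit import *
import pickle
np.set_printoptions(precision=4,suppress=True)
V=[]
for i in range(3):
    C,im=pickle.load(open(f'v{i}.pkl','rb'));h=cv2.GaussianBlur(cv2.cvtColor(im,cv2.COLOR_BGR2LAB).astype(np.float32),(0,0),1.2)
    g=sum(np.hypot(cv2.Sobel(h[...,k],5,1,0),cv2.Sobel(h[...,k],5,0,1)) for k in range(3));V.append((C,np.minimum(g,np.percentile(g,98))))
def f(q,rs,views):
    F=Ro.from_rotvec([q[3],q[4],0]).as_matrix();s=0
    for C,g in views:
        for r,z in rs:
            P=proj('wrist',q[:3]+(r*ring+[0,0,z])@F.T,C).astype(np.float32);s-=cv2.remap(g,P[None,:,0],P[None,:,1],1).mean()
    return s
def run(nm,g0,rs,views):
    b=None
    for t in (0,.04,-.04):
        s=np.r_[g0,t,0];S=np.vstack([s]+[s+d for d in np.diag([.004,.004,.004,.06,.06])])
        r=minimize(f,s,args=(rs,views),method='Nelder-Mead',options=dict(initial_simplex=S,maxiter=1500))
        if b is None or r.fun<b.fun:b=r
    print(nm,b.x,b.fun,'home:',f(np.r_[g0,0,0],rs,views))
run('orange rim',[.501,-.4015,.136],[(.064,0),(.056,0)],V)
for i in range(3): run(f' view{i}',[.501,-.4015,.136],[(.064,0),(.056,0)],V[i:i+1])
E
python3 mv.py
```

```text
time: 30.02
position: [0.5779, -0.5062, 0.2807]
tcp_rot: [-0.055, -3.138, 0.003]
wrist_force: [-0.1, -0.3, -0.3]
gripper_width: 0.0496
finger_force: 0.0
orange rim [ 0.5007 -0.4023  0.1344  0.0057 -0.007 ] -1028.4915771484375 home: -935.5867
 view0 [ 0.5006 -0.4021  0.135  -0.0105  0.0093] -382.9878234863281 home: -354.7512
 view1 [ 0.5007 -0.4032  0.1351  0.0475 -0.0136] -328.2817687988281 home: -320.2448
 view2 [ 0.5009 -0.4028  0.1346  0.0153 -0.0028] -321.5576171875 home: -260.5907
```

The joint fit gives the orange rim at z 0.134 (0.136 is home) with a tilt below 0.01 rad, so the stack is home and level. I hand in.

```bash
python3 -c "
from rig import manip
print(manip.sign_off())"
```

```text
the job is handed in; nothing more can be done
None
```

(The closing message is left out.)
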